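# Find the lock with the key and set the freed selector

### The job

The selector on the grey control box is held by a sliding bolt. Press the standing key down lightly on its spring and turn it gently back and forth between the two white marks until it drops into the hidden slot - do not press it down hard, and do not turn it past the marks before it has dropped - then turn it clockwise to its stop, so that the bolt draws back. After that turn the freed selector until its pointer clicks in at the green mark, let go, and leave the other things on the table as they stand.

Things in the scene. Friction and masses are not known exactly. Their poses are not given: they have to be found in the camera images.
- box: Grey control box with a grey top panel, 150 (x) by 290 (y) by 70 mm high, fixed to the table. Origin: centre of the underside; z up; -x faces about towards the robot. On the panel: key lock at x -10, y +65 mm; selector at x -10, y -65 mm; between them a brass bolt 10 mm wide in guides up to 13 mm high.
- key_grip (a point): On the lock's upright axis, in the key's black flat handle, 50 mm above the panel while the key is up; moves with the handle. The handle is a bar 36 mm long (this point's x), 10 mm thick (its y: pinch across it from above), 24 mm high, from 36 to 60 mm above the panel. The key is captive: it only turns and moves down.
- box_key_axis (a point): Where the lock's upright axis meets the panel (axes as the box). Round it a steel escutcheon 48 mm wide, 10 mm high, and a brass barrel 25 mm wide, 12 mm high. White marks on the panel at -0.55 and +0.55 rad of the key's turn, a blue mark at the open position, 1.05.
- key (a joint): Turn of the key (rad), clockwise from above positive; at 0 the handle lies along the box's x. Starts between -0.4 and 0.4; stops at -0.6 and 1.2. Turns almost freely until dropped. The hidden slot is anywhere between -0.4 and 0.4 and catches within 0.07 rad. Once dropped, the key drives the lock (0.08 rad play, 0.12 N m friction) to a firm stop at about 1.08.
- key_head (a joint): How far the key's handle is pressed down (m): 0 up, 0.013 at most; stays where it is left (1 N friction). The handle presses the stem down through a spring of 0.6 N/mm: 6 mm gives 3 N on the lock, at 9 mm the spring is solid and pressing on would force the lock.
- key_stem: Steel stem of the key, with a red collar 20 to 26 mm above this origin. Origin on the lock's axis, level with the panel (70 mm above the table) while the key is up. Pressed, the stem meets the lock 1 mm down and waits there; over the slot it drops: with the handle 6 mm down, the origin then goes to 6 mm below the panel and the 3 N vanish.
- bolt (a joint): Travel of the brass bolt (m): 0 locked, its tip between two steel studs of the selector; 0.0135 drawn fully back by the key at its stop. It moves only over the last 0.6 rad of the key's turn. The selector is free from 0.008 on.
- selector_grip (a point): On the upright axis of the orange selector knob, 32 mm above the panel. The knob is a bar 46 mm long (this point's x, towards the pointer end with its white line), 14 mm thick (its y), from 14.5 to 42.5 mm above the panel, over a black disc 42 mm wide.
- selector (a joint): Turn of the selector (rad), clockwise from above positive; starts at 0, pointing along the box's +x. Detents every 30 degrees (0.524 rad), under 0.1 N m to leave one; stops at -1.25 and 1.25. Held by the bolt until this is drawn back.
- selector_pointer (a point): The point that the selector points at: 38 mm from its axis, beyond its pointer end, 3 mm above the panel.
- mark_green: Round green mark on the panel, 11 mm wide, 3 mm high, 38 mm from the selector's axis; origin centre of its underside. A green, a yellow, a blue and a white mark stand at -60, -30, +30 and +60 degrees of the selector's turn, in any order.
- white_bottle: Small white bottle with a dark cap, 49 mm wide, 114 mm high, standing loose behind the box. Leave it.
- spool_1: Spool of red thread, 40 mm wide, 50 mm high, loose at the right of the box. Leave it.
- tape_clear: Roll of brown packing tape lying flat, 94 mm wide, 48 mm high, loose to the left. Leave it.

How it is judged (in metres and radians):
On the way:
1. the key has dropped into the slot and has been turned until the bolt is drawn back by more than 9 mm (value of joint bolt above 0.009 m and value of joint key above 0.7 rad and z of key_stem in the frame of box below 0.0675 m), for 0.2 s.
At the end, for the whole second after the job is handed in: The bolt is drawn back by more than 9 mm and the selector's pointer stands within 6 mm (about 9 degrees) of the green mark's centre, key and selector at rest (value of joint bolt above 0.009 m and horizontal distance between selector_pointer and mark_green below 0.006 m and velocity of joint selector between -0.05 and 0.05 rad/s and velocity of joint key between -0.05 and 0.05 rad/s); the robot touches nothing.
It fails at once if the key is pressed down hard (stem on the lock with more than 15 N) before it has dropped (contact force between key_stem and anything else above 15 N and z of key_stem in the frame of box above 0.0675 m).
It fails at once if the key is turned clearly past the white mark (beyond 0.65 rad) before it has dropped (value of joint key above 0.65 rad and z of key_stem in the frame of box above 0.0675 m and value of joint bolt below 0.003 m).
It fails at once if another thing on the table is shifted by more than 30 mm (distance of any of white_bottle, spool_1, tape_clear from where it was at the start of the episode above 0.03 m).
It also fails if it takes over 51 s, if anything falls off the work surface, if the arm or the gripper's body presses on something with over 40 N, if the wrist force passes 120 N, or if a joint passes its speed limit or range.

### The arm

A 6-joint arm with a two-finger parallel gripper is mounted at the origin on the work surface; the furniture and walls round the work are solid. World frame = base frame: x ahead of the robot, y to its left, z up, the work surface at z = 0. Lengths are in mm, angles in rad, forces in N, time in s.
With the tool pointing down it reaches from about 325 to 875 mm from the base axis. Payload 4.4 kg.
Tool frame: the origin (TCP) lies midway between the tips of the shut fingers; the grasp point (between the pads) lies 19 mm behind it; z points along the fingers, y is the line along which they close (so a half turn about z gives the same grasp; the last joint's range is limited). The gripper opens to 85 mm and grips with 20 to 120 N. Pads are 22 mm wide; open, the fingers measure 114 mm over their backs; the gripper's body (76 mm by 85 mm) begins 54 mm behind the grasp point. The pads swing forward as they close: fully open they stand 13 mm farther back than shut.
Start: joints at [-1.351, 0.207, 1.542, -0, 1.393, -0.15], TCP at [208.346, -535.929, 231.282] pointing down, gripper open.
Joint ranges: [-2.73, 2.73], [-0.86, 2.22], [0.23, 2.46], [-1.11, 4.25], [0.08, 2.63], [-2.82, 2.82]. Speed limits (rad/s): [2.79, 2.79, 3.14, 3.14, 3.14, 3.14].

### API

Orientations are given as [roll, pitch, yaw] about the fixed x, y, z axes, in that order (R = Rz(yaw) Ry(pitch) Rx(roll)).
In Python, from plant import get_obs, get_image, hand_in, recognise, regions_of gives the robot as it stands.
- The arm moves only by the tool play_rows, never from a script. Its arguments are lists of equal length, an entry for each row: "slide": the shift along the tool's x, y, z in units of 30 mm (1.0 is 30 mm), a list of three; "twist": the turn, a rotation vector about the tool's x, y, z in units of 5 degrees (1.0 is 5 degrees), a list of three; "fingers": the finger opening in mm, from 0 to 85.4. A call has 1 to 5 rows; each row shifts and turns the commanded pose from where the row before left it, along the tool's axes as they then stand; what a row does not reach is not made up. A row lasts 1/12 s, in which the tool goes at most 41.7 mm and 7.16 degrees, less where a joint would pass 70% of its speed; a pose out of reach is approached as far as the arm can. A call is refused whole if a number of a shift passes 1 or a number of a turn 1, either way. A call with a gripper value outside its range is refused whole. The fingers move at their own pace and stop on an object; "newtons" is the grip in N (left out, the last holds). Time passes only in rows, so rows that do not move let the fingers close. It gives the time, the measured TCP pose, the force, the opening and the grip force at its end, in the units of the state.
- get_obs(): the state, without advancing time (a new reading comes with each control period).
- get_image(name): name is "scene" or "top"; returns a dict with "pixels" (480x640x3 uint8, blue, green, red), "range_z" (480x640 float32, mm along the optical axis (not along the pixel's ray), 0 where there is no reading), "vertical_fov" (degrees; the focal length in pixels is half the picture's height over the tangent of half this angle, whatever the lens; pixels are square), "cx", "cy" (the principal point, pixels), "dist_coeffs" ([k1, k2, p1, p2, k3] as OpenCV has them; the pictures are not rectified), "rvec" (rotation vector, rad) and "tvec" (3), from world to camera coordinates, as OpenCV has them. Camera axes: x right, y down, z forward; pixel columns grow to the right and rows downward; lengths in mm; the calibration is good to about 2 mm. A picture is of the moment at which its call begins.
- hand_in(): hands the job in; it is judged then, once.
Trained networks look in the newest picture that a camera, given by its name, has taken for a name from the list of things; names that differ only in an ending like _2 or _b are one class to them, and where a whole thing is asked for, a point or a joint stands for the part that bears it (a point fixed in the world has none). Each returns a list of dicts, best first, with "conf" (0 to 1); they miss things now and then, are a little off and sometimes report something else, mostly with a low value. They report only what shows in the picture. A call takes as long as a camera call.
- recognise(target, camera): "at" ([column, row] in pixels, amid what is visible of it).
- regions_of(target, camera): "region" (480x640 bool, what is visible of it) and "at" ([column, row] in pixels, amid what is visible of it).
The state is a dict: "t": time; "joint_pos": joint angles; "qd": joint speeds; "effort": joint torques, N m; "tcp_pos": TCP position; "tool_rot": TCP orientation; "wrist_force": force on the tool from outside, world axes, zero at the start; "wrist_torque": the same for the moment, N m; "gripper_width": finger opening in mm; "grip_force": force on a finger pad.
Only numpy, scipy, OpenCV 4.12 (cv2) and the standard library are available. Lean on these libraries where they do the work, as an engineer would, in place of code of your own. Each camera call takes 0.05 s, during which the arm holds its last target. There are 200 camera calls.

## Working session

There is one attempt and no reset: what is moved stays moved. The work goes in short steps, Python scripts to look and compute and a tool call to move; the robot and the scene stay as the last step left them, time stands still between calls to the robot, and variables do not carry over. Pictures are saved under pics/ and viewed, at most 10 in all, crops included, and the job is handed in when it is done.

Besides the shell and the picture viewer there is one more tool, called after "Request:" in YAML: its name, and indented under it one key for each argument. play_rows: Moves the arm, as the interface text tells. Its arguments: {"type":"object","properties":{"slide":{"type":"array","items":{"type":"array","items":{"type":"number"}}},"twist":{"type":"array","items":{"type":"array","items":{"type":"number"}}},"fingers":{"type":"array","items":{"type":"number"}},"newtons":{"type":"number"}},"required":["slide","twist","fingers"]}

```bash
mkdir -p pics
cat > h.py <<'E'
import numpy as np, cv2
from plant import *
def cam(im):
    f=240/np.tan(np.radians(im["vertical_fov"])/2)
    K=np.array([[f,0,im["cx"]],[0,f,im["cy"]],[0,0,1]]); R=cv2.Rodrigues(np.array(im["rvec"],float))[0]
    return K,np.array(im["dist_coeffs"],float),R,np.array(im["tvec"],float).ravel()
def ray(im,px):
    K,d,R,t=cam(im); n=cv2.undistortPoints(np.array(px,float).reshape(-1,1,2),K,d).reshape(-1,2)
    return np.c_[n,np.ones(len(n))]@R, -R.T@t
def onz(im,px,z):
    r,o=ray(im,px); return o+r*((z-o[2])/r[:,2])[:,None]
def cloud(im,mask):
    v,u=np.nonzero(mask&(im["range_z"]>0)); r,o=ray(im,np.c_[u,v]); return o+r*im["range_z"][v,u][:,None]
def proj(im,P):
    K,d,R,t=cam(im); return cv2.projectPoints(np.array(P,float).reshape(-1,3),np.array(im["rvec"],float),t,K,d)[0].reshape(-1,2)
E
python3 - <<'E'
from h import *
o=get_obs(); print(o)
for c in ("scene","top"):
    im=get_image(c); cv2.imwrite(f"pics/{c}0.png",im["pixels"]); K,d,R,t=cam(im); print(c,-R.T@t,K[0,0])
    for n in ("box","key_grip","selector_grip","mark_green","key_stem"):
        for r in regions_of(n,c)[:1]:
            P=cloud(im,r["region"]); print(n,r["conf"],r["at"],r["region"].sum(),np.median(P,0).round(1),P.min(0).round(),P.max(0).round())
E
```

```text
{'t': 0.0, 'joint_pos': array([-1.35048436e+00,  2.07419101e-01,  1.54298374e+00, -1.79143006e-05,
        1.39351458e+00, -1.50498823e-01]), 'qd': array([-0.00023336, -0.00071564,  0.00089361, -0.0003364 , -0.00077521,
        0.00048906]), 'effort': array([ 3.57758802e-05, -3.83034754e+01, -2.91593939e+01, -1.65752408e-04,
        1.05974506e-02,  9.11772929e-06]), 'tcp_pos': array([ 208.17698869, -535.16044352,  230.11216113]), 'tool_rot': array([-3.13929152e+00, -3.31128807e-04,  3.70813584e-01]), 'wrist_force': array([-0.21554756,  0.65824045, -0.29874996]), 'wrist_torque': array([-0.0157837 , -0.0046812 , -0.02169114]), 'grip_force': 0.0, 'gripper_width': 85.67142706351237}
scene [ 56.17936085 639.98511244 969.54120909] 597.2907736358176
box 0.82 [361.3, 270.7] 9410 [483.4 -30.8  69.5] [ 399. -231.   -7.] [600.  80. 133.]
key_grip 0.66 [355.3, 258.3] 244 [480.8 -14.9 117.8] [464. -67.  69.] [519.  -6. 133.]
selector_grip 0.81 [381.8, 226.2] 358 [ 506.  -139.4   97.6] [ 485. -195.   68.] [ 535. -125.  117.]
top [ 419.88665985  -17.56851556 1106.159654  ] 533.6060724713506
box 0.91 [334.2, 289.2] 11278 [501.3 -78.8  70.6] [ 400. -250.   -5.] [615.  72. 135.]
key_grip 0.57 [302.9, 297.9] 104 [481.8 -20.1 129.8] [467. -31.  79.] [497. -11. 135.]
selector_grip 0.48 [369.1, 286.2] 393 [ 507.6 -143.8   88. ] [ 486. -171.   66.] [ 536. -126.  118.]
mark_green 0.37 [349.2, 230.8] 590 [ 623.8 -106.3   83.8] [ 608. -139.    1.] [672. -86. 119.]
key_stem 0.58 [369.0, 286.0] 378 [ 507.4 -143.7   90.3] [ 486. -168.   70.] [ 535. -127.  118.]
```

Run:
```python
from h import *
for c in ("top","scene"):
    im=get_image(c); np.save(c+"_im.npy",im,allow_pickle=True)
    p=im["pixels"]; crop=p[190:350,240:440] if c=="top" else p[170:330,260:460]
    cv2.imwrite(f"pics/{c}c.png",cv2.resize(crop,None,fx=3.7,fy=3.7,interpolation=cv2.INTER_CUBIC))
im=get_image("top"); r=regions_of("box","top")[0]["region"]; 
Z=cloud(im,np.ones((480,640),bool)); m=(abs(Z[:,2]-70)<5)&(abs(Z[:,0]-500)<150)&(abs(Z[:,1]+80)<200)
rect=cv2.minAreaRect(Z[m,:2].astype(np.float32)); print(rect)
h=cloud(im,r); m=abs(h[:,2]-70)<4; print(cv2.minAreaRect(h[m,:2].astype(np.float32)))
s=regions_of("selector_grip","top")[0]["region"]
for lo,hi,n in ((122,140,"key"),(105,120,"sel")):
    Q=Z[(Z[:,2]>lo)&(Z[:,2]<hi)&(abs(Z[:,0]-500)<50)&(Z[:,1]>(-60 if n=="key" else -185))&(Z[:,1]<(30 if n=="key" else -100))]
    print(n,len(Q),Q.mean(0),cv2.minAreaRect(Q[:,:2].astype(np.float32)))
```

```text
((534.5286254882812, -74.73809814453125), (209.9350128173828, 286.9303894042969), 12.36186408996582)
((503.864013671875, -81.44610595703125), (146.50144958496094, 286.0349426269531), 12.138965606689453)
key 98 [480.76030891 -20.89486773 129.83312264] ((481.239501953125, -20.811628341674805), (33.75104522705078, 9.9517822265625), 29.48567008972168)
sel 165 [ 507.50556238 -146.16690759  112.28841842] ((508.1822509765625, -146.1107940673828), (43.0088996887207, 14.703035354614258), 13.301773071289062)
```

View pics/topc.png

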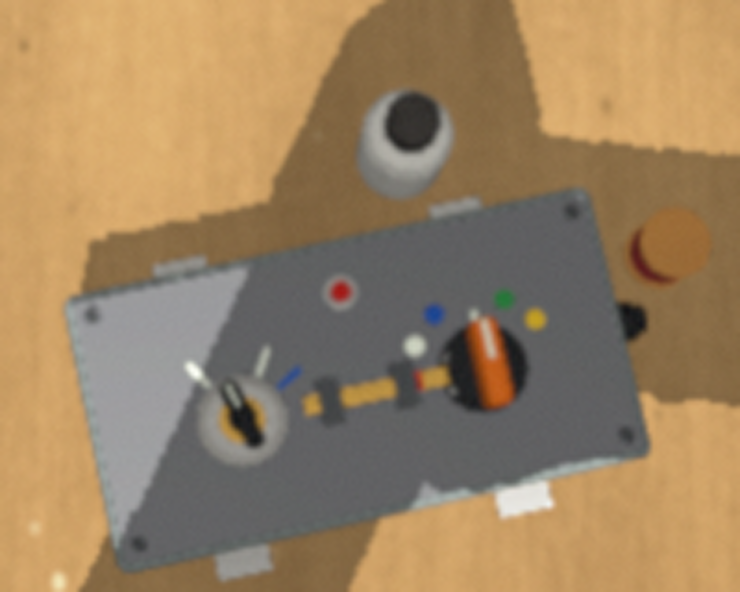

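View pics/scene0.png

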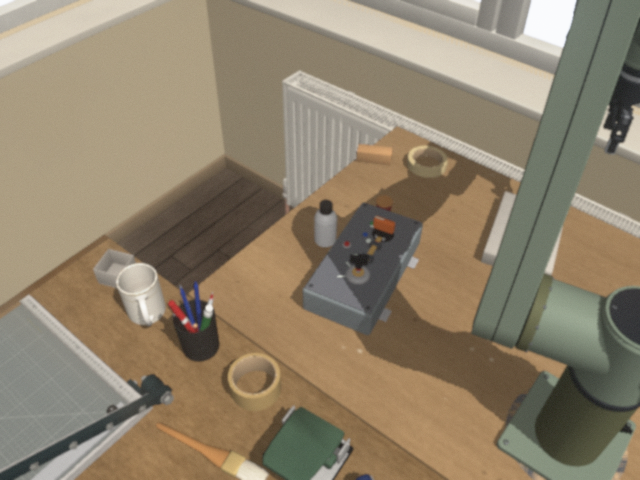

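The top crop shows the key at (240,412), with its handle turned about -0.30 rad. The selector is at (487,365), pointing along the box's +x. The green mark at (504,300) is clockwise next to it, so +30°. Depth fits the known geometry: key axis ≈ (480.8, -20.4), selector ≈ (507.8, -146.6), box yaw 12.1°.

Request:
play_rows:
  slide:
    - [0.98,-0.847,0]
    - [0.98,-0.847,0]
    - [0.98,-0.847,0]
    - [0.98,-0.847,0]
    - [0.98,-0.847,0]
  twist:
    - [0,0,0]
    - [0,0,0]
    - [0,0,0]
    - [0,0,0]
    - [0,0,0]
  fingers: [60,60,60,60,60]

```text
t: 1.27
tcp_pos: [299.8, -362.7, 231.3]
tool_rot: [3.141, -0.0, 0.37]
wrist_force: [1.3, 0.0, 0.1]
gripper_width: 59.6
grip_force: 0.0
```

Request:
play_rows:
  slide:
    - [0.98,-0.847,0]
    - [0.98,-0.847,0]
    - [0.98,-0.847,0]
    - [0.98,-0.847,0]
    - [0.98,-0.847,0]
  twist:
    - [0,0,0]
    - [0,0,0]
    - [0,0,0]
    - [0,0,0]
    - [0,0,0]
  fingers: [45,45,45,45,45]

```text
t: 1.68
tcp_pos: [390.9, -190.9, 231.7]
tool_rot: [3.141, -0.001, 0.37]
wrist_force: [1.1, -0.3, -0.6]
gripper_width: 44.9
grip_force: 0.0
```

Request:
play_rows:
  slide:
    - [0.98,-0.847,0]
    - [0.98,-0.847,0]
    - [0.98,-0.847,0]
    - [0.98,-0.847,0]
    - [0.98,-0.847,0]
  twist:
    - [0,0,0]
    - [0,0,0]
    - [0,0,0]
    - [0,0,0]
    - [0,0,0]
  fingers: [35,35,35,35,35]

```text
t: 2.1
tcp_pos: [481.9, -18.9, 231.6]
tool_rot: [3.141, -0.001, 0.371]
wrist_force: [0.6, -0.8, 0.6]
gripper_width: 34.9
grip_force: 0.0
```

Request:
play_rows:
  slide:
    - [0,0,0]
    - [0,0,0]
    - [0,0,0]
  twist:
    - [0,0,-0.83]
    - [0,0,-0.83]
    - [0,0,0]
  fingers: [35,35,35]

```text
t: 2.35
tcp_pos: [481.5, -19.8, 231.3]
tool_rot: [3.142, 0.0, 0.519]
wrist_force: [0.3, -0.1, 0.3]
gripper_width: 35.3
grip_force: 0.0
```

Request:
play_rows:
  slide:
    - [0,0,0.9]
    - [0,0,0.9]
    - [0,0,0.9]
    - [0,0,0.9]
    - [0,0,0.73]
  twist:
    - [0,0,0]
    - [0,0,0]
    - [0,0,0]
    - [0,0,0]
    - [0,0,0]
  fingers: [35,35,35,35,35]

```text
t: 2.77
tcp_pos: [480.3, -21.2, 99.7]
tool_rot: [-3.141, 0.001, 0.512]
wrist_force: [-0.7, -0.2, 0.4]
gripper_width: 34.9
grip_force: 0.0
```

Request:
play_rows:
  slide:
    - [0,0,0]
    - [0,0,0]
    - [0,0,0]
    - [0,0,0]
    - [0,0,0]
  twist:
    - [0,0,0]
    - [0,0,0]
    - [0,0,0]
    - [0,0,0]
    - [0,0,0]
  fingers: [24,20,16,13,12]
  newtons: 30

```text
t: 3.18
tcp_pos: [480.3, -19.9, 101.9]
tool_rot: [-3.139, 0.001, 0.515]
wrist_force: [-2.9, 3.7, -4.2]
gripper_width: 13.0
grip_force: 29.2
```

Run:
```python
from h import *
for c,s in (("top",(250,350,245,355)),("scene",(200,300,300,420))):
    im=get_image(c); a,b,l,r=s
    cv2.imwrite(f"pics/g_{c}.png",cv2.resize(im["pixels"][a:b,l:r],None,fx=5,fy=5,interpolation=cv2.INTER_CUBIC))
print(get_obs())
```

```text
{'t': 3.2833, 'joint_pos': array([-2.22662809e-01,  1.62259944e-01,  1.88761123e+00,  1.68572342e-03,
        1.09382683e+00,  8.32348404e-01]), 'qd': array([ 7.02680222e-04,  1.38095245e-03, -4.72210780e-04, -3.92509837e-05,
       -1.96774452e-03,  7.37887179e-04]), 'effort': array([-1.92680709e+00, -3.39413559e+01, -2.84137720e+01, -8.89553782e-01,
       -1.27997115e+00,  3.84988725e-04]), 'tcp_pos': array([480.28665035, -19.87798305, 101.92331015]), 'tool_rot': array([-3.13906880e+00,  5.50375249e-04,  5.15010335e-01]), 'wrist_force': array([-4.32063795,  4.02790229, -3.73018326]), 'wrist_torque': array([ 0.64087329,  0.54665199, -0.03875217]), 'grip_force': 29.280535876750946, 'gripper_width': 12.714572468228138}
```

View pics/g_scene.png

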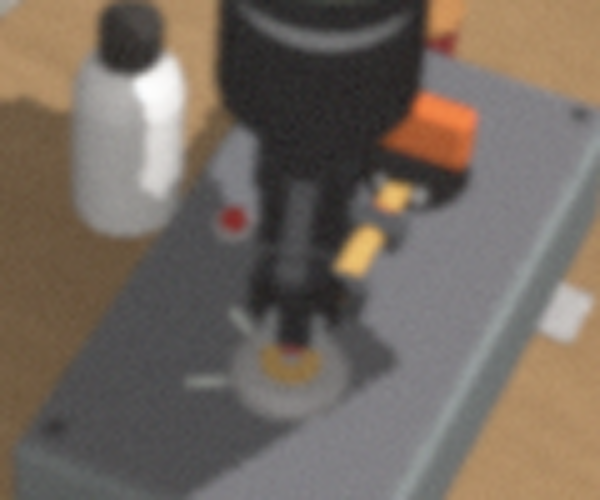

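The scene crop shows the fingers on the black handle, with the red collar and brass barrel just below at (290,350). I'll tighten the grip, ease the lateral offset and press lightly.

Request:
play_rows:
  slide:
    - [0,-0.03,0]
    - [0,0,0]
    - [0,0,0]
  twist:
    - [0,0,0]
    - [0,0,0]
    - [0,0,0]
  fingers: [8,8,8]
  newtons: 35

```text
t: 3.53
tcp_pos: [480.4, -19.8, 101.9]
tool_rot: [-3.141, 0.0, 0.516]
wrist_force: [-5.5, 2.8, 0.2]
gripper_width: 12.4
grip_force: 34.4
```

Request:
play_rows:
  slide:
    - [0,0,0.033]
    - [0,0,0.033]
    - [0,0,0]
    - [0,0,0]
  twist:
    - [0,0,0]
    - [0,0,0]
    - [0,0,0]
    - [0,0,0]
  fingers: [8,8,8,8]

```text
t: 3.87
tcp_pos: [480.4, -19.8, 99.9]
tool_rot: [-3.141, 0.001, 0.516]
wrist_force: [-5.3, 2.5, -0.3]
gripper_width: 13.0
grip_force: 34.5
```

Request:
play_rows:
  slide:
    - [0,0,0.033]
    - [0,0,0.033]
    - [0,0,0]
    - [0,0,0]
  twist:
    - [0,0,0]
    - [0,0,0]
    - [0,0,0]
    - [0,0,0]
  fingers: [8,8,8,8]

```text
t: 4.2
tcp_pos: [480.4, -19.8, 97.8]
tool_rot: [-3.141, 0.001, 0.515]
wrist_force: [-3.9, 4.0, -0.2]
gripper_width: 12.7
grip_force: 34.5
```

Request:
play_rows:
  slide:
    - [0,0,0.033]
    - [0,0,0.033]
    - [0,0,0]
    - [0,0,0]
  twist:
    - [0,0,0]
    - [0,0,0]
    - [0,0,0]
    - [0,0,0]
  fingers: [8,8,8,8]

```text
t: 4.53
tcp_pos: [480.4, -19.8, 95.9]
tool_rot: [-3.141, 0.001, 0.516]
wrist_force: [-4.9, 2.4, 0.0]
gripper_width: 13.0
grip_force: 34.5
```

Run:
```python
from h import *
F=[]
for i in range(4):
    im=get_image("scene"); o=get_obs(); F.append(np.r_[o["wrist_force"],o["wrist_torque"],o["tcp_pos"]])
print(np.mean(F,0).round(2),np.std(F,0).round(2))
cv2.imwrite("pics/p_scene.png",cv2.resize(im["pixels"][235:295,325:385],None,fx=9,fy=9,interpolation=cv2.INTER_CUBIC))
```

```text
[-4.8300e+00  3.3000e+00 -6.6000e-01  5.2000e-01  7.7000e-01  3.0000e-02
  4.8035e+02 -1.9800e+01  9.5850e+01] [0.27 0.8  0.37 0.02 0.02 0.04 0.01 0.01 0.01]
```

View pics/p_scene.png

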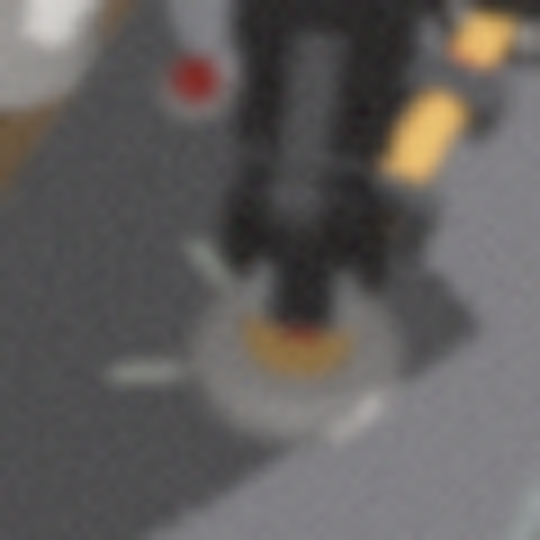

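The handle has gone down with the tool (bottom edge at (300,320) in the crop, collar just showing), but the force reads about zero. Either it has already dropped or the pads slipped. A gentle turn will tell.

Request:
play_rows:
  slide:
    - [0,0,0]
    - [0,0,0]
    - [0,0,0]
    - [0,0,0]
    - [0,0,0]
  twist:
    - [0,0,0.5]
    - [0,0,0.5]
    - [0,0,0.5]
    - [0,0,0.5]
    - [0,0,0]
  fingers: [8,8,8,8,8]

```text
t: 5.15
tcp_pos: [480.2, -19.6, 95.8]
tool_rot: [-3.14, 0.001, 0.34]
wrist_force: [-4.5, 3.9, 0.1]
gripper_width: 12.7
grip_force: 34.5
```

```bash
cat >> h.py <<'E'
def ft(n=4):
    F=[]
    for i in range(n):
        im=get_image("scene"); o=get_obs(); F.append(np.r_[o["wrist_force"],o["wrist_torque"],o["tcp_pos"],o["tool_rot"][2]])
    print(np.mean(F,0).round(3)); return im
E
python3 - <<'E'
from h import *
im=ft()
# predicted pixels: handle bottom (36mm), collar top/bottom, for head/stem offsets
A=np.array([480.8,-20.4,70])
for n,h,s in (("up",0,0),("waiting",6,1),("dropped",6,6)):
    print(n,proj(im,[A+[0,0,36-h],A+[0,0,26-s],A+[0,0,20-s],A+[0,0,12]]).round(1).tolist())
p=im["pixels"].astype(int); red=(p[...,2]-np.maximum(p[...,1],0)>60)&(p[...,0]<90)
v,u=np.nonzero(red[260:285,345:372]); print("red",list(zip(u+345,v+260)))
for v in range(262,280): print(v,[p[v,u].tolist() for u in (357,358,359,360)])
E
```

```text
[-4.4690e+00  3.8390e+00 -3.8600e-01  6.0500e-01  8.0600e-01  1.0000e-01
  4.8026e+02 -1.9622e+01  9.5864e+01  3.4100e-01]
up [[359.3, 262.9], [359.0, 266.3], [358.8, 268.3], [358.6, 271.0]]
waiting [[359.1, 264.9], [359.0, 266.6], [358.8, 268.6], [358.6, 271.0]]
dropped [[359.1, 264.9], [358.8, 268.3], [358.7, 270.3], [358.6, 271.0]]
red []
262 [[39, 37, 39], [36, 38, 39], [36, 33, 39], [41, 41, 43]]
263 [[39, 41, 41], [33, 35, 38], [39, 38, 38], [48, 46, 47]]
264 [[43, 41, 43], [42, 43, 45], [43, 40, 43], [48, 48, 49]]
265 [[48, 47, 47], [45, 42, 46], [49, 44, 45], [59, 57, 59]]
266 [[40, 41, 45], [42, 42, 41], [40, 40, 43], [61, 62, 63]]
267 [[43, 40, 42], [44, 41, 40], [47, 47, 51], [67, 67, 67]]
268 [[45, 44, 47], [46, 44, 47], [44, 46, 46], [68, 67, 70]]
269 [[43, 44, 47], [43, 44, 45], [53, 50, 54], [73, 74, 72]]
270 [[49, 50, 63], [48, 47, 57], [55, 56, 60], [77, 78, 80]]
271 [[50, 59, 90], [46, 51, 80], [60, 65, 88], [79, 85, 98]]
272 [[56, 79, 120], [56, 80, 119], [63, 86, 118], [78, 98, 121]]
273 [[63, 100, 134], [64, 101, 135], [66, 101, 133], [69, 106, 133]]
274 [[68, 111, 139], [67, 110, 139], [69, 110, 140], [68, 110, 138]]
275 [[72, 111, 138], [75, 114, 140], [74, 113, 139], [77, 114, 136]]
276 [[89, 114, 133], [90, 116, 135], [88, 112, 131], [90, 114, 130]]
277 [[107, 116, 124], [105, 115, 124], [108, 118, 126], [107, 114, 122]]
278 [[115, 119, 122], [119, 122, 124], [117, 119, 123], [120, 121, 123]]
279 [[127, 127, 130], [127, 128, 130], [127, 128, 131], [125, 127, 129]]
```

Request:
play_rows:
  slide:
    - [0,0,0]
    - [0,0,0]
    - [0,0,0]
    - [0,0,0]
    - [0,0,0]
  twist:
    - [0,0,0.5]
    - [0,0,0.5]
    - [0,0,0.5]
    - [0,0,0.5]
    - [0,0,0]
  fingers: [8,8,8,8,8]

```text
t: 5.77
tcp_pos: [480.2, -19.4, 95.8]
tool_rot: [-3.14, 0.001, 0.165]
wrist_force: [-4.3, 5.2, -0.6]
gripper_width: 12.4
grip_force: 34.5
```

Run:
```python
from h import *
im=ft(); b=np.load("scene_im.npy",allow_pickle=True).item()
for n,i in (("start",b),("now",im)):
    p=i["pixels"].astype(int); print(n); print((p[...,2]-p[...,1])[262:280,350:368]); print((p.sum(2)//3)[262:280:2,350:368])
```

```text
[-5.16500e+00  4.33800e+00 -2.32000e-01  7.30000e-01  8.41000e-01
  9.80000e-02  4.80187e+02 -1.94290e+01  9.58530e+01  1.67000e-01]
start
[[ 1  1  4  0  4  3  1  4  5  1  0  2  5  2  4  4  4  0]
 [ 1  2  1  0  0  2  5  7  1  4  2  0  3  4  1  3  4  2]
 [ 1  2  0  1  3  2  3  2  2  2  1  2  3  0  1  3  2  3]
 [-2  2  0 -2  1  3  6  4  3  2  2  6  5  1  1  3  0  2]
 [-1  2  1  3  4  4  5  6  3  3  5  1  2  0  0  2  2  1]
 [ 0  2  4  7 10 13 15 12  7  8  7  6  6  4  1  2  0  0]
 [ 3  4  7 12 18 24 29 31 30 26 24 16 13  7  5  2  2  1]
 [ 3  4 10 17 24 32 40 47 49 49 40 30 23 14  6  3  3  1]
 [ 2  6 15 23 25 29 37 41 43 43 40 33 26 19 10  3  1  2]
 [ 4  8 18 23 25 27 23 19 22 24 27 28 25 21 14  6  3  3]
 [ 4  8 17 25 26 24 20 15 14 17 20 25 25 20 12  2  2  2]
 [ 4  5 14 23 26 26 23 23 23 24 24 25 23 19 10  4  0  2]
 [ 2  5  9 20 25 24 25 27 25 26 24 26 20 17  6  3  1  2]
 [ 1  3  5 12 15 20 23 25 24 24 23 20 16  9  6  2  3  1]
 [ 3  3  2  7  6 13 15 16 20 16 15 10  8  3  2  3  2  2]
 [ 1  1  1  3  3  5 10  9  9  8  6  4  5  4  3  1  2  1]
 [ 4  3  2  3  0  3  3  4  4  4  2  4  2  3  0  1
[... 1748 characters left out ...]
3  3  1  3  4  2  2 -1]]
[[ 62  51  50  46  38  38  39  41  43  61  87  97  91  66  45  39  37  53]
 [ 91  78  63  49  37  33  37  47  45  71  89 101  90  64  41  40  47  55]
 [103  85  63  52  43  39  39  42  50  73  92 100  88  61  42  36  47  62]
 [ 99  89  69  49  47  41  45  41  56  78  95  99  86  73  70  69  75  81]
 [113 109  99  89  76  67  55  47  64  88 104 104 100 103 110 113 109 104]
 [113 111 111 109 104  97  92  83  90 101 105 105 107 110 115 114 116 115]
 [115 112 111 105 104 108 107 105 105 108 109 109 108 113 114 116 118 118]
 [119 117 117 118 114 114 112 111 112 112 115 117 113 115 119 120 120 120]
 [119 124 124 126 123 123 119 119 121 118 120 118 124 123 126 132 139 138]]
```

The red collar moved down about 2.5 px, the stem gap below it closed, and torque is a steady 0.1 N m. So the key has dropped. Turning clockwise to the stop.

Request:
play_rows:
  slide:
    - [0,0,0]
    - [0,0,0]
    - [0,0,0]
    - [0,0,0]
    - [0,0,0]
  twist:
    - [0,0,0.8]
    - [0,0,0.8]
    - [0,0,0.8]
    - [0,0,0.8]
    - [0,0,0.8]
  fingers: [8,8,8,8,8]

```text
t: 6.38
tcp_pos: [480.1, -19.1, 95.8]
tool_rot: [-3.14, 0.002, -0.186]
wrist_force: [-5.2, 5.0, 0.3]
gripper_width: 12.6
grip_force: 34.5
```

Request:
play_rows:
  slide:
    - [0,0,0]
    - [0,0,0]
    - [0,0,0]
    - [0,0,0]
    - [0,0,0]
  twist:
    - [0,0,0.8]
    - [0,0,0.8]
    - [0,0,0.8]
    - [0,0,0.8]
    - [0,0,0.8]
  fingers: [8,8,8,8,8]

```text
t: 6.8
tcp_pos: [480.3, -18.7, 95.8]
tool_rot: [-3.14, 0.002, -0.535]
wrist_force: [-5.1, 6.5, -0.3]
gripper_width: 12.6
grip_force: 34.5
```

Request:
play_rows:
  slide:
    - [0,0,0]
    - [0,0,0]
    - [0,0,0]
    - [0,0,0]
    - [0,0,0]
  twist:
    - [0,0,0.8]
    - [0,0,0.8]
    - [0,0,0.8]
    - [0,0,0.8]
    - [0,0,0.4]
  fingers: [8,8,8,8,8]

```text
t: 7.22
tcp_pos: [480.5, -18.4, 95.9]
tool_rot: [-3.14, 0.003, -0.849]
wrist_force: [-3.8, 7.7, -0.2]
gripper_width: 12.5
grip_force: 34.5
```

Run:
```python
from h import *
ft(); im=get_image("top")
cv2.imwrite("pics/t2.png",cv2.resize(im["pixels"][250:320,280:385],None,fx=7,fy=7,interpolation=cv2.INTER_CUBIC))
```

```text
[-3.74300e+00  7.66300e+00 -2.19000e-01  1.26400e+00  6.95000e-01
  1.22000e-01  4.80472e+02 -1.83850e+01  9.58480e+01 -8.47000e-01]
```

View pics/t2.png

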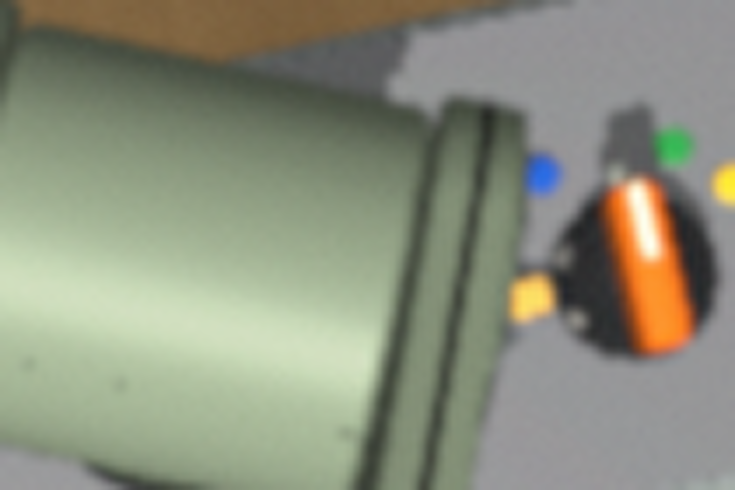

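The bolt tip at (530,295) has cleared the studs at (575,320). The arm hides the rest of the bolt. Torque shows no stop yet, so I'll turn a bit more.

Request:
play_rows:
  slide:
    - [0,0,0]
    - [0,0,0]
    - [0,0,0]
  twist:
    - [0,0,0.4]
    - [0,0,0.4]
    - [0,0,0]
  fingers: [8,8,8]

```text
t: 7.72
tcp_pos: [480.5, -18.3, 95.9]
tool_rot: [-3.14, 0.003, -0.917]
wrist_force: [-2.6, 7.9, -0.8]
gripper_width: 12.5
grip_force: 34.4
```

```bash
python3 -c "
from h import *
ft()"
```

```text
[-3.63200e+00  7.51500e+00 -3.34000e-01  1.30300e+00  6.33000e-01
  1.29000e-01  4.80522e+02 -1.83380e+01  9.58460e+01 -9.16000e-01]
```

Request:
play_rows:
  slide:
    - [0,0,0]
    - [0,0,0]
    - [0,0,0]
  twist:
    - [0,0,0.4]
    - [0,0,0.3]
    - [0,0,0]
  fingers: [8,8,8]

```text
t: 8.17
tcp_pos: [480.6, -18.3, 95.8]
tool_rot: [-3.14, 0.003, -0.977]
wrist_force: [-3.5, 8.0, -0.9]
gripper_width: 12.6
grip_force: 34.4
```

```bash
python3 -c "
from h import *
ft()"
```

```text
[-3.08400e+00  8.18400e+00 -9.17000e-01  1.34700e+00  6.14000e-01
  2.24000e-01  4.80595e+02 -1.82880e+01  9.58590e+01 -9.76000e-01]
```

Torque has risen to 0.22 N m, so the key is at its stop. Releasing, lifting and moving over to the selector.

Request:
play_rows:
  slide:
    - [0,0,0]
    - [0,0,0]
    - [0,0,0]
    - [0,0,0]
    - [0,0,-0.3]
  twist:
    - [0,0,0]
    - [0,0,0]
    - [0,0,0]
    - [0,0,0]
    - [0,0,0]
  fingers: [20,28,35,35,35]

```text
t: 8.78
tcp_pos: [480.1, -20.4, 103.8]
tool_rot: [3.14, 0.001, -0.977]
wrist_force: [-0.9, -0.0, -0.5]
gripper_width: 35.1
grip_force: 0.0
```

Request:
play_rows:
  slide:
    - [0,0,-0.6]
    - [0,0,-0.8]
    - [0,0,-0.8]
    - [0,0,0]
    - [0,0,0]
  twist:
    - [0,0,0]
    - [0,0,0]
    - [0,0,-0.8]
    - [0,0,-1]
    - [0,0,-1]
  fingers: [35,35,35,35,35]

```text
t: 9.2
tcp_pos: [483.1, -20.8, 173.8]
tool_rot: [-3.139, -0.006, -0.728]
wrist_force: [0.7, -0.4, -0.6]
gripper_width: 35.1
grip_force: 0.0
```

Request:
play_rows:
  slide:
    - [0,0,0]
    - [0,0,0]
    - [0,0,0]
    - [0,0,0]
    - [0,0,0]
  twist:
    - [0,0,-1]
    - [0,0,-1]
    - [0,0,-1]
    - [0,0,-1]
    - [0,0,-1]
  fingers: [35,35,35,35,35]

```text
t: 9.62
tcp_pos: [481.4, -20.5, 171.5]
tool_rot: [3.141, -0.002, -0.292]
wrist_force: [0.3, 0.2, 0.8]
gripper_width: 34.9
grip_force: 0.0
```

Request:
play_rows:
  slide:
    - [0,0,0]
    - [0,0,0]
    - [0,0,0]
    - [0,0,0]
    - [0,0,0]
  twist:
    - [0,0,-1]
    - [0,0,-1]
    - [0,0,-1]
    - [0,0,-1]
    - [0,0,-1]
  fingers: [35,35,35,35,35]

```text
t: 10.03
tcp_pos: [481.3, -20.5, 171.5]
tool_rot: [3.141, -0.001, 0.144]
wrist_force: [0.4, 0.2, 0.3]
gripper_width: 34.7
grip_force: 0.0
```

Request:
play_rows:
  slide:
    - [0,0.874,0]
    - [0,0.874,0]
    - [0,0.874,0]
    - [0,0.874,0]
    - [0,0.874,0]
  twist:
    - [0,0,0]
    - [0,0,0]
    - [0,0,0]
    - [0,0,0]
    - [0,0,0]
  fingers: [35,35,35,35,35]

```text
t: 10.45
tcp_pos: [499.7, -151.6, 171.6]
tool_rot: [3.14, -0.001, 0.14]
wrist_force: [-0.5, 0.4, 0.8]
gripper_width: 35.1
grip_force: 0.0
```

Run:
```python
from h import *
im=ft()
cv2.imwrite("pics/s3.png",cv2.resize(im["pixels"][200:300,310:430],None,fx=6,fy=6,interpolation=cv2.INTER_CUBIC))
```

```text
[ 5.92000e-01 -9.83000e-01  2.55000e-01 -4.10000e-02 -2.10000e-02
 -1.00000e-02  5.00050e+02 -1.53243e+02  1.71595e+02  1.37000e-01]
```

View pics/s3.png

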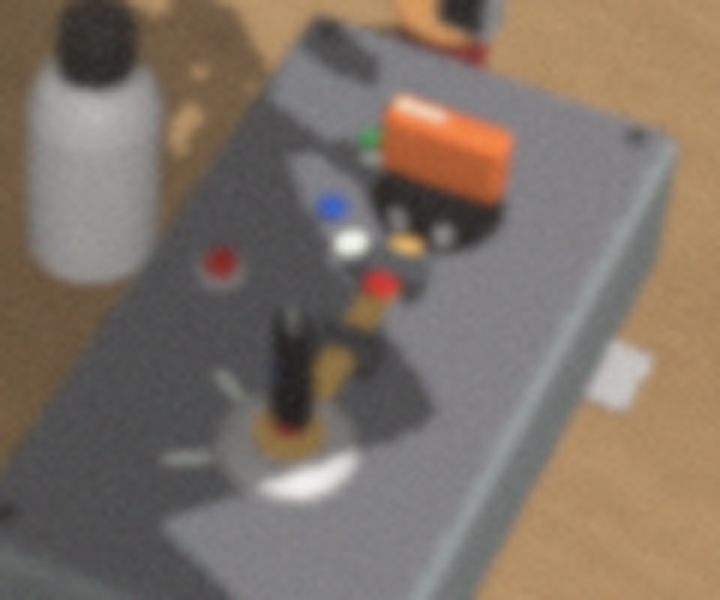

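Run:
```python
from h import *
b=np.load("scene_im.npy",allow_pickle=True).item(); im=get_image("scene")
for i in (b,im):
    p=i["pixels"].astype(int); m=(p[...,2]-p[...,1])*1.0
    m[p[...,1]-p[...,0]>25]=0
    w=np.clip(m[238:252,364:386]-60,0,None); 
    v,u=np.mgrid[238:252,364:386]; c=np.array([(u*w).sum(),(v*w).sum()])/w.sum(); print(c,w.max(),(w>0).sum(),onz(i,c,81))
```

```text
[nan nan] 0.0 0 [[nan nan nan]]
[373.05321508 246.94900222] 81.0 21 [[497.28314009 -93.12962496  81.        ]]<stdin>:7: RuntimeWarning: invalid value encountered in divide
```

The key stands low and turned to the open position (290,380), and the bolt's red band now shows at (380,283). Going down onto the selector.

Request:
play_rows:
  slide:
    - [0,0,0]
    - [0.3,-0.16,0]
    - [0,0,0.9]
    - [0,0,0.9]
    - [0,0,0.9]
  twist:
    - [0,0,-0.85]
    - [0,0,0]
    - [0,0,0]
    - [0,0,0]
    - [0,0,0]
  fingers: [35,35,35,35,35]

```text
t: 11.12
tcp_pos: [508.2, -141.9, 89.5]
tool_rot: [3.14, -0.002, 0.215]
wrist_force: [-0.4, 0.2, -1.7]
gripper_width: 34.9
grip_force: 0.0
```

Request:
play_rows:
  slide:
    - [0,0,0]
    - [0,0,0]
    - [0,0,0]
    - [0,0,0]
    - [0,0,0]
  twist:
    - [0,0,0]
    - [0,0,0]
    - [0,0,0]
    - [0,0,0]
    - [0,0,0]
  fingers: [26,20,16,11,11]
  newtons: 30

```text
t: 11.53
tcp_pos: [507.7, -145.7, 90.2]
tool_rot: [3.136, -0.0, 0.215]
wrist_force: [1.4, -11.1, -9.6]
gripper_width: 13.3
grip_force: 34.6
```

```bash
python3 -c "
from h import *
ft()"
```

```text
[ 1.25000e+00 -1.01460e+01 -9.63000e+00 -1.46900e+00 -1.72000e-01
 -2.00000e-03  5.07722e+02 -1.45693e+02  9.02140e+01  2.14000e-01]
```

Request:
play_rows:
  slide:
    - [0,0.03,0.02]
    - [0,0,0]
    - [0,0,0]
    - [0,0,0]
    - [0,0,0]
  twist:
    - [0,0,0.6]
    - [0,0,0.6]
    - [0,0,0.6]
    - [0,0,0.6]
    - [0,0,0.6]
  fingers: [10,10,10,10,10]

```text
t: 12.15
tcp_pos: [507.8, -145.6, 90.2]
tool_rot: [3.138, -0.001, -0.05]
wrist_force: [-0.0, -7.2, -4.8]
gripper_width: 13.6
grip_force: 35.3
```

Request:
play_rows:
  slide:
    - [0,0,0]
    - [0,0,0]
    - [0,0,0]
    - [0,0,0]
    - [0,0,0]
  twist:
    - [0,0,0.6]
    - [0,0,0.6]
    - [0,0,0.6]
    - [0,0,0.6]
    - [0,0,0.6]
  fingers: [10,10,10,10,10]

```text
t: 12.57
tcp_pos: [507.9, -145.4, 90.1]
tool_rot: [3.139, -0.002, -0.312]
wrist_force: [1.5, -6.2, -5.4]
gripper_width: 13.3
grip_force: 35.3
```

```bash
python3 -c "
from h import *
ft()"
```

```text
[ 3.88000e-01 -6.33600e+00 -4.78600e+00 -8.91000e-01 -1.50000e-02
 -3.50000e-02  5.07870e+02 -1.45422e+02  9.01810e+01 -3.11000e-01]
```

Torque is about zero, so it sits in the detent. Releasing, lifting, backing off and checking.

Request:
play_rows:
  slide:
    - [0,0,0]
    - [0,0,0]
    - [0,0,0]
    - [0,0,-0.5]
    - [0,0,-0.9]
  twist:
    - [0,0,0]
    - [0,0,0]
    - [0,0,0]
    - [0,0,0]
    - [0,0,0]
  fingers: [20,28,35,35,35]

```text
t: 13.18
tcp_pos: [504.5, -142.2, 128.6]
tool_rot: [-3.14, 0.008, -0.309]
wrist_force: [-0.1, -0.4, 0.4]
gripper_width: 35.1
grip_force: 0.0
```

Request:
play_rows:
  slide:
    - [0,0,-0.9]
    - [0,0,-0.9]
    - [-0.5,0.9,0]
    - [-0.5,0.9,0]
    - [-0.5,0.9,0]
  twist:
    - [0,0,0]
    - [0,0,0]
    - [0,0,0]
    - [0,0,0]
    - [0,0,0]
  fingers: [35,35,35,35,35]

```text
t: 13.6
tcp_pos: [439.9, -207.7, 186.5]
tool_rot: [3.141, -0.003, -0.307]
wrist_force: [-0.1, -0.2, -0.2]
gripper_width: 35.0
grip_force: 0.0
```

Request:
play_rows:
  slide:
    - [-0.5,0.9,0]
    - [-0.5,0.9,0]
    - [-0.5,0.9,0]
    - [0,0,0]
    - [0,0,0]
  twist:
    - [0,0,0]
    - [0,0,0]
    - [0,0,0]
    - [0,0,0]
    - [0,0,0]
  fingers: [35,35,35,35,35]

```text
t: 14.02
tcp_pos: [371.7, -271.7, 185.5]
tool_rot: [-3.141, -0.001, -0.312]
wrist_force: [1.0, -0.6, -0.1]
gripper_width: 35.1
grip_force: 0.0
```

Run:
```python
from h import *
im=get_image("top")
cv2.imwrite("pics/t4.png",cv2.resize(im["pixels"][235:335,275:415],None,fx=5.6,fy=5.6,interpolation=cv2.INTER_CUBIC))
Z=cloud(im,np.ones((480,640),bool))
for lo,hi,x,y,n in ((116,126,480.8,-20.4,"key"),(106,118,507.8,-146.6,"sel")):
    Q=Z[(Z[:,2]>lo)&(Z[:,2]<hi)&(np.hypot(Z[:,0]-x,Z[:,1]-y)<30)]; 
    if len(Q)<10: print(n,len(Q)); continue
    d=Q[:,:2]-Q[:,:2].mean(0); w=np.linalg.svd(d,full_matrices=False)[2][0]; w*=np.sign(w[0]); print(n,len(Q),Q.mean(0).round(1),"turn",.211-np.arctan2(w[1],w[0]))
```

```text
key 85 [480.9 -21.  123.4] turn 1.06110332360789
sel 169 [ 508.  -145.7  112.5] turn 0.5573012055947966
```

View pics/t4.png

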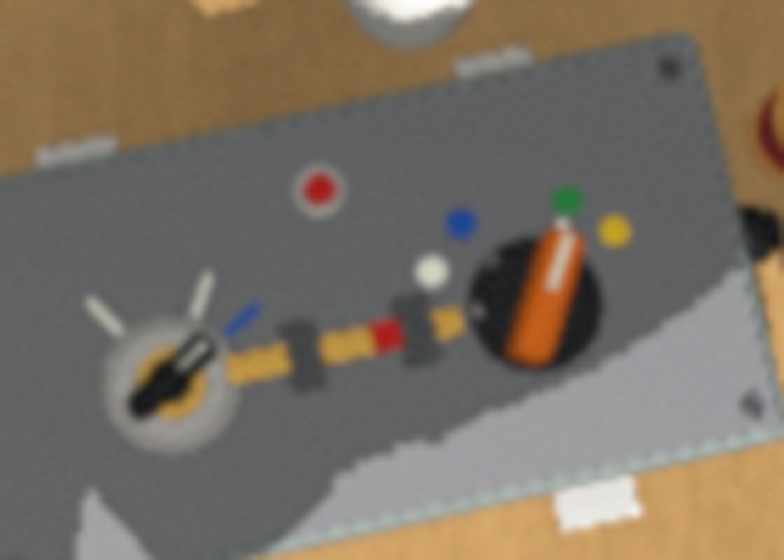

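The picture shows the pointer at (563,222) right against the green mark at (567,200), measured turn 0.56 rad. The key handle points at the blue mark (1.06 rad), the bolt is drawn back, and the bottle and spool have not moved.

```bash
python3 -c "
from plant import *
print(hand_in())"
```

```text
the job is handed in; nothing more can be done
None
```

The job is handed in: the key dropped and was turned to its stop, the bolt is drawn back, and the selector points at the green mark (measured 0.56 rad against 0.524); the result of the judging was not shown to me.

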